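# Pack the checked valve bodies into the transfer case

### The job

Pack the checked valve bodies for transfer: slide the cover of the transfer case fully open, lay every grey aluminium valve body lying on the bench in the steel compartment, and slide the cover fully home again. Only then fold the yellow retaining flap over until it lies flat on the cover. Leave the red reject in its bin and all the other things on the bench where they are.

Things in the scene. Friction and masses are not known exactly. Their poses are not given: they have to be found in the camera images.
- case: fixed transfer case. Origin: middle of the compartment, on the bench; x across, y along the slide towards the deck where the open cover parks. Steel compartment 250 x 190 mm (x, y) inside, walls 5 mm thick, their rim 48 mm and its floor 4 mm above the bench. Blue rails 25 mm wide, tops 50 mm above the bench, along both sides at x = +-142 mm, y -105 to 305 mm. The flap is hinged at the -y end
- cover (a joint): slide of the flat aluminium cover (305 x 200 x 4 mm, underside 52 mm and top 56 mm above the bench), m: 0 = fully home over the compartment (end stop), 0.19 = fully open over the deck (end stop), growing along the case's +y. It needs about 2 N and stays where it is left
- cover_handle (a point): middle of the black bar handle on the cover: 60 mm along the case's x, 14 mm thick along y, standing from 56 to 90 mm above the bench, this point at 73 mm; it is on the cover 35 mm towards +y of the cover's middle
- flap (a joint): hinge of the yellow flap, rad: 0 = flat on the closed cover (end stop), 1.57 = upright, up to 2.15 = leaning outward, away from the compartment. Stiff friction hinge (about 0.07 N m): it stays where it is left, and can be pushed over
- flap_hinge (a point): middle of the flap's hinge axis, which runs along the case's x at case y = -112 mm, 60.5 mm above the bench
- flap_edge (a point): middle of the flap's free edge, 67 mm from the hinge axis. The flap is a stiff panel 200 mm long along the hinge and 5 mm thick; lying flat its top is 63 mm above the bench
- valve0: grey aluminium valve body, a block 60 x 30 x 32 mm (its x, y, z) with a brass stub 22 mm across and 7 mm long at each x end (74 mm over all); 0.16 kg. Origin: centre of its underside, z up when it lies as built. 3 to 5 such bodies are present; absent ones read None
- valve1: grey aluminium valve body, a block 60 x 30 x 32 mm (its x, y, z) with a brass stub 22 mm across and 7 mm long at each x end (74 mm over all); 0.16 kg. Origin: centre of its underside, z up when it lies as built. 3 to 5 such bodies are present; absent ones read None
- valve2: grey aluminium valve body, a block 60 x 30 x 32 mm (its x, y, z) with a brass stub 22 mm across and 7 mm long at each x end (74 mm over all); 0.16 kg. Origin: centre of its underside, z up when it lies as built. 3 to 5 such bodies are present; absent ones read None
- valve3: grey aluminium valve body, a block 60 x 30 x 32 mm (its x, y, z) with a brass stub 22 mm across and 7 mm long at each x end (74 mm over all); 0.16 kg. Origin: centre of its underside, z up when it lies as built. 3 to 5 such bodies are present; absent ones read None
- valve4: grey aluminium valve body, a block 60 x 30 x 32 mm (its x, y, z) with a brass stub 22 mm across and 7 mm long at each x end (74 mm over all); 0.16 kg. Origin: centre of its underside, z up when it lies as built. 3 to 5 such bodies are present; absent ones read None
- reject: red-painted reject valve body of the same shape, lying in the red bin; to be left alone. Origin: centre of its underside
- reject_bin: red open bin 160 x 140 mm, 50 mm high, fixed on the bench; origin under its centre
- ring_gauge: brass ring, 44 mm across, 18 mm high, lying on the bench among the valve bodies; leave alone. Origin: centre of its underside
- oil: white plastic bottle with red cap, 52 mm across, 130 mm high; leave alone
- driver: screwdriver with orange handle lying on the bench, about 200 mm long; leave alone
- spanner: steel spanner lying on the bench, about 180 mm long; leave alone
- mug: blue mug, 76 mm across, 85 mm high; leave alone
- spool: steel hydraulic spool standing on end, 40 mm across, 50 mm high; leave alone
Mind the look-alikes: they are no part of the job. Leave any purple look-alike of the valve3 alone.

How it is judged:
On the way, in this order (a step that is already met when the one before it is completed fails the run):
1. the cover is slid fully open (to within 20 mm) (value of joint cover above 0.17 m), for 0.2 s.
2. every valve body lies in the compartment (x of valve0 in the frame of case between -0.125 and 0.125 m and y of valve0 in the frame of case between -0.095 and 0.095 m and z of valve0 in the frame of case between -0.005 and 0.038 m and x of valve1 in the frame of case between -0.125 and 0.125 m and y of valve1 in the frame of case between -0.095 and 0.095 m and z of valve1 in the frame of case between -0.005 and 0.038 m and x of valve2 in the frame of case between -0.125 and 0.125 m and y of valve2 in the frame of case between -0.095 and 0.095 m and z of valve2 in the frame of case between -0.005 and 0.038 m and x of valve3 in the frame of case between -0.125 and 0.125 m and y of valve3 in the frame of case between -0.095 and 0.095 m and z of valve3 in the frame of case between -0.005 and 0.038 m and x of valve4 in the frame of case between -0.125 and 0.125 m and y of valve4 in the frame of case between -0.095 and 0.095 m and z of valve4 in the frame of case between -0.005 and 0.038 m), for 0.2 s.
3. the cover is slid fully home (to within 5 mm) over the valve bodies, the flap still up (all of step 2 and value of joint cover below 0.005 m and value of joint flap above 0.6 rad), for 0.2 s.
4. the flap is folded flat on the cover (to within 0.1 rad) (value of joint flap below 0.1 rad and value of joint cover below 0.005 m), for 0.2 s.
At the end, for the whole second after the job is handed in: every grey valve body present lies at rest inside the compartment, the cover is home to within 5 mm, the flap lies flat to within 0.1 rad, and nothing else has been moved (reject 40 mm, others 60 mm at most) (all of step 2 and all of step 4 and linear speed of each of valve0, valve1, valve2, valve3, valve4 below 0.03 m/s and distance of each of ring_gauge, oil, driver, spanner, mug, spool from where it was at the start of the episode below 0.06 m and distance of reject from where it was at the start of the episode below 0.04 m); the robot touches nothing.
It fails at once if the red reject is taken or moved more than 40 mm (distance of reject from where it was at the start of the episode above 0.04 m).
It fails at once if another thing on the bench is moved more than 60 mm (distance of any of ring_gauge, oil, driver, spanner, mug, spool from where it was at the start of the episode above 0.06 m).
Of valve0, valve1, valve2, valve3, valve4 only 3 to 5 are there at a start; the rules pass over those that are not, and their reading is None.
At some moment in a run one of valve0, valve1, valve2, valve3, valve4 may be knocked a few centimetres aside while the robot is not near it.
Once in a run the grip may slacken for a moment while it holds something.
It also fails if it takes over 210 s, if anything falls off the work surface, if the arm or the gripper's body presses on something with over 40 N, if the wrist force passes 120 N, or if a joint passes its speed limit or range.

### The arm

A 7-joint arm with a two-finger parallel gripper is mounted at the origin on the work surface. World frame = base frame: x ahead of the robot, y to its left, z up, the work surface at z = 0. Lengths are in m, angles in rad, forces in N, time in s.
With the tool pointing down it reaches from about 0.4 to 0.85 m from the base axis. Payload 10.4 kg.
Tool frame: the origin (TCP) lies at the very end of the fingers, on their centre line; the grasp point (between the pads) lies 19 mm behind it; z points along the fingers, y is the line along which they close (so a half turn about z gives the same grasp; the last joint's range is limited). The gripper opens to 87 mm and grips with 3 to 60 N. Pads are 19 mm wide; open, the fingers measure 117 mm over their backs; the gripper's body (75 mm by 190 mm) begins 51 mm behind the grasp point.
Start: joints at [-0.023, 0.332, -0.065, 1.46, 0.022, 1.35, -0.088], TCP at [0.625, 0, 0.223] pointing down, gripper open.
Joint ranges: [-2.6, 2.6], [-0.5, 2.12], [-1.47, 1.34], [0.16, 2.42], [-1.27, 4.41], [0.06, 2.06], [-2.6, 2.6]. Speed limits (rad/s): [2.22, 2.22, 2.79, 2.79, 3.14, 3.14, 3.14].

### API

Orientations are given as a unit quaternion [x, y, z, w].
In Python, from bench import read_state, cams, workorder gives the robot as it stands.
- The arm moves only by the shell command python3 -m crank 'ROWS' [FORCE]. ROWS is text: rows parted by semicolons, each of 5 numbers parted by spaces: the shift along the tool's x, y, z scaled (see below), then the turn about the tool's z scaled (see below), then the opening, from -1 (shut) to 1 (fully open). In form: dx dy dz yaw jaw; .... A call has 1 to 10 rows; each row shifts and turns the commanded pose from where the row before left it, along the tool's axes as they then stand; what a row does not reach is not made up. The controller multiplies each number of a shift by 200 mm and each number of a turn by 90 degrees. A row lasts 1/10 s, in which the tool goes at most 50 mm and 8.59 degrees, less where a joint would pass 70% of its speed; a pose out of reach is approached as far as the arm can. A call with a number of a shift or a turn outside -1 to 1 is refused whole. A call with a gripper value outside its range is refused whole. The fingers move at their own pace and stop on an object; FORCE is the grip in N (left out, the last holds). Time passes only in rows, so rows that do not move let the fingers close. It gives the time, the measured TCP pose, the force, the opening and the grip force at its end, in the units of the state.
- read_state(): the state, without advancing time (a new reading comes with each control period).
- cams.camera(name): name is "scene" or "side" or "wrist"; returns a dict with "img" (480x640x3 uint8, blue, green, red), "K" (3x3 intrinsics, pixels), "xyz" and "attitude" of the camera in the world; the wrist camera has in their place "mount" (4x4, takes a point from camera to tool coordinates, whose origin is the TCP and whose axes are the flange's). Camera axes: x right, y down, z forward; pixel columns grow to the right and rows downward; lengths in m; the calibration is good to about 2 mm. A picture is of the moment at which its call begins: read the wrist's pose just before it. There is no depth.
- workorder.close_job(): hands the job in; it is judged then, once.
The state is a dict: "time": time; "joint_positions": joint angles; "joint_vel": joint speeds; "joint_torque": joint torques, N m; "ee_pos": TCP position; "eef_rot": TCP orientation; "ft_force": force on the tool from outside, world axes, zero at the start; "torque": the same for the moment, N m; "width": finger opening in m; "grip_force": force on a finger pad.
Only numpy, scipy, OpenCV 4.12 (cv2) and the standard library are available. Lean on these libraries where they do the work, as an engineer would, in place of code of your own. Each camera call takes 0.05 s, during which the arm holds its last target. There are 200 camera calls.

## Working session

There is one attempt and no reset: what is moved stays moved. The work goes in short steps, Python scripts to look and compute and a shell command to move; the robot and the scene stay as the last step left them, time stands still between calls to the robot, and variables do not carry over. Pictures are saved under pics/ and viewed, at most 14 in all, crops included, and the job is handed in when it is done.

```bash
ls; mkdir -p pics
cat > h.py <<'E'
import numpy as np, cv2
from scipy.spatial.transform import Rotation as R
from bench import read_state, cams, workorder
def grab(name):
    s=read_state(); c=cams.camera(name)
    K=np.array(c["K"])
    if name=="wrist":
        M=np.array(c["mount"]); Rt=R.from_quat(s["eef_rot"]).as_matrix()
        Rc=Rt@M[:3,:3]; p=np.array(s["ee_pos"])+Rt@M[:3,3]
    else:
        a=np.array(c["attitude"]); Rc=R.from_quat(a).as_matrix() if a.size==4 else a.reshape(3,3)
        p=np.array(c["xyz"])
    return c["img"],K,Rc,p
def ray(cam,u,v,z):
    _,K,Rc,p=cam
    d=Rc@np.linalg.solve(K,[u,v,1.0]); return p+d*(z-p[2])/d[2]
def proj(cam,P):
    _,K,Rc,p=cam
    q=K@(Rc.T@(np.array(P)-p)); return q[:2]/q[2]
E
python3 - <<'E'
from h import *
for n in ["scene","side","wrist"]:
    c=grab(n); cv2.imwrite(f"pics/{n}0.png",c[0]); print(n,c[3].round(3),c[2].round(2).tolist(),c[1].round(0).tolist())
s=read_state(); print(s)
E
```

```text
pics
scene [1.456 0.366 1.192] [[-0.41, 0.66, -0.63], [0.91, 0.31, -0.28], [0.01, -0.69, -0.73]] [[519.0, 0.0, 327.0], [0.0, 519.0, 242.0], [0.0, 0.0, 1.0]]
side [-0.16  -0.707  0.787] [[0.72, -0.41, 0.55], [-0.69, -0.44, 0.57], [0.01, -0.8, -0.61]] [[477.0, 0.0, 315.0], [0.0, 477.0, 233.0], [0.0, 0.0, 1.0]]
wrist [0.625 0.069 0.384] [[1.0, 0.0, 0.0], [0.0, -0.97, -0.25], [-0.0, 0.25, -0.97]] [[421.0, 0.0, 323.0], [0.0, 421.0, 248.0], [0.0, 0.0, 1.0]]
{'time': 0.15, 'joint_positions': array([-0.02260185,  0.33270133, -0.06469022,  1.46069126,  0.02158567,
        1.34990929, -0.08851815]), 'joint_vel': array([ 1.66606925e-03, -3.37860234e-03, -8.87619908e-04, -4.38700281e-03,
       -2.81720993e-04, -4.15984793e-05,  1.08268789e-03]), 'joint_torque': array([ 1.82067095e-03, -6.23630190e+01,  2.54254905e-02, -3.90143681e+01,
       -6.11935230e-02,  3.71907104e-02, -1.53469024e-06]), 'ee_pos': array([6.24729017e-01, 1.05545486e-06, 2.21979810e-01]), 'eef_rot': array([ 7.07111279e-01,  7.07102101e-01, -3.69779023e-04, -3.47423082e-04]), 'ft_force': array([-0.31761627,  0.50991555, -0.46298935]), 'torque': array([-0.01996706,  0.0155428 ,  0.02212984]), 'grip_force': 0.0, 'width': 0.08702158312499032}
```

View pics/scene0.png

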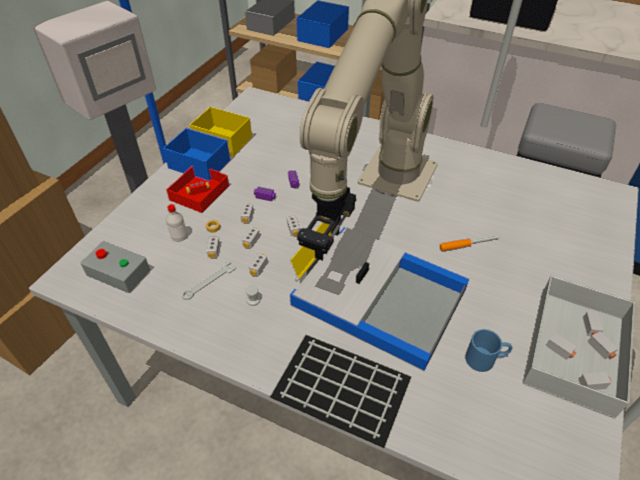

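View pics/side0.png

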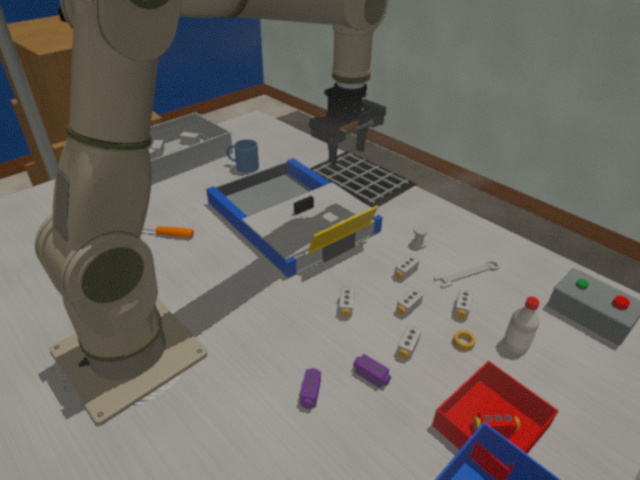

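View pics/wrist0.png

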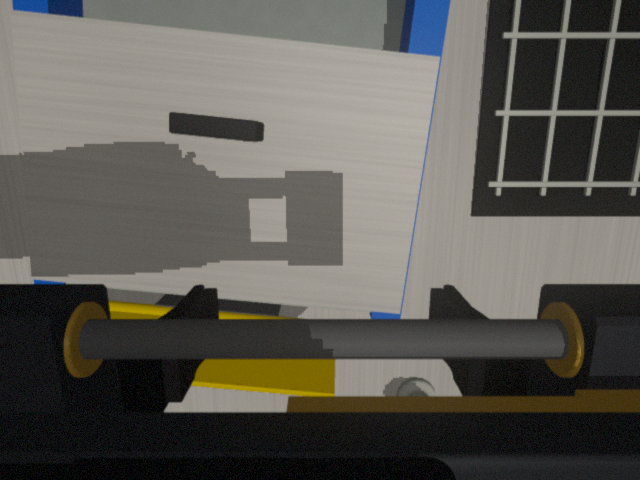

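```bash
cat > case.py <<'E'
from h import *
w=grab("wrist"); im=w[0].astype(int); hsv=cv2.cvtColor(w[0],cv2.COLOR_BGR2HSV)
A=[];B=[]
for v in range(70,270,5):
    r=hsv[v,380:460,1]; i=np.where(r>120)[0]
    if len(i): A.append(ray(w,380+i[0]-.5,v,.056)[:2])
g=im.sum(2)
for u in range(110,370,5):
    c=g[15:70,u]; d=np.diff(c); B.append(ray(w,u,15+np.argmax(d)+.5,.056)[:2])
def fit(P):
    return cv2.fitLine(np.array(P,np.float32),cv2.DIST_HUBER,0,.002,.001).ravel()
a=fit(A);b=fit(B); a=a if a[1]>0 else np.r_[-a[:2],a[2:]]; b=b if b[0]>0 else np.r_[-b[:2],b[2:]]
print(len(A),a,b, np.degrees(np.arctan2(b[1],b[0])),np.degrees(np.arctan2(-a[0],a[1])))
t=np.linalg.solve(np.c_[a[:2],-b[:2]],b[2:]-a[2:]); X=a[2:]+t[0]*a[:2]
th=(np.arctan2(b[1],b[0])+np.arctan2(-a[0],a[1]))/2
Rz=np.array([[np.cos(th),-np.sin(th)],[np.sin(th),np.cos(th)]])
o=X-Rz@[.1525,.1]; print("corner",X,"origin",o,"th",th)
print("handle",o+Rz@[0,.035],"ray",ray(w,216,122,.09),"flap hinge",o+Rz@[0,-.112])
E
python3 case.py
python3 - <<'E'
from h import *
s=cv2.imread('pics/scene0.png');d=cv2.imread('pics/side0.png')
a=cv2.resize(s[160:300,170:330],None,fx=2.5,fy=2.5,interpolation=2)
b=cv2.resize(d[180:360,300:480],None,fx=2,fy=2,interpolation=2)
b=cv2.resize(b,(400,350)); cv2.imwrite('pics/crop.png',np.hstack([a,b]))
c=grab("scene");e=grab("side")
for p in [(247,213),(293,226),(251,238),(213,247),(259,264),(212,226),(253,297),(177,223)]: print('sc',ray(c,*p,.02).round(3))
for p in [(346,302),(406,267),(409,301),(463,303),(409,341),(464,340),(419,240)]: print('si',ray(e,*p,.02).round(3))
E
```

```text
sc [ 0.432 -0.372  0.02 ]
sc [ 0.422 -0.208  0.02 ]
sc [ 0.525 -0.303  0.02 ]
sc [ 0.608 -0.389  0.02 ]
sc [ 0.608 -0.227  0.02 ]
sc [ 0.532 -0.442  0.02 ]
sc [ 0.723 -0.181  0.02 ]
sc [ 0.568 -0.55   0.02 ]
si [ 0.414 -0.214  0.02 ]
si [ 0.606 -0.233  0.02 ]
si [ 0.519 -0.309  0.02 ]
si [ 0.603 -0.395  0.02 ]
si [ 0.428 -0.379  0.02 ]
si [ 0.512 -0.455  0.02 ]
si [ 0.716 -0.19   0.02 ]Traceback (most recent call last):
  File "case.py", line 12, in <module>
    a=fit(A);b=fit(B); a=a if a[1]>0 else np.r_[-a[:2],a[2:]]; b=b if b[0]>0 else np.r_[-b[:2],b[2:]]
  File "case.py", line 11, in fit
    return cv2.fitLine(np.array(P,np.float32),cv2.DIST_HUBER,0,.002,.001).ravel()
           ~~~~~~~~~~~^^^^^^^^^^^^^^^^^^^^^^^^^^^^^^^^^^^^^^^^^^^^^^^^^^^
cv2.error: OpenCV(4.12.0) /io/opencv/modules/imgproc/src/linefit.cpp:618: error: (-215:Assertion failed) npoints2 >= 0 || npoints3 >= 0 in function 'fitLine'
```

View pics/crop.png

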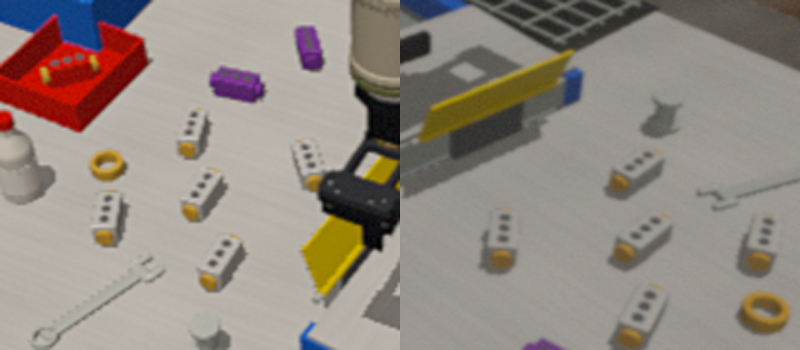

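```bash
sed -i 's/>120/>70/' case.py; python3 case.py
```

```text
40 [0.09953508 0.99503404 0.70126206 0.04630699] [ 0.99510473 -0.09882599  0.5602527   0.14132431] -5.6715693 -5.7123985
corner [0.7092863  0.12652348] origin [0.54762013 0.04214157] th -0.099343866
handle [0.55109145 0.076969  ] ray [0.55379202 0.07987581 0.09      ] flap hinge [ 0.53651191 -0.06930621]
```

```bash
cat > d.py <<'E'
# usage: d.py x y z toolx_angle_deg [case]: shift left, tool axes, units
import sys; from h import *
x,y,z,a=map(float,sys.argv[1:5])
th=-0.0993
if len(sys.argv)>5: x,y=np.array([.5476,.0421])+np.array([[np.cos(th),-np.sin(th)],[np.sin(th),np.cos(th)]])@[x,y]
s=read_state(); Rt=R.from_quat(s["eef_rot"]).as_matrix()
print("world",np.round([x,y,z],4),"now",s["ee_pos"].round(4))
print("tool shift units",(Rt.T@(np.array([x,y,z])-s["ee_pos"])/.2).round(3))
cur=np.degrees(np.arctan2(Rt[1,0],Rt[0,0])); t=-(a-cur); t=(t+90)%180-90
print("cur ang",cur.round(2),"yaw units",(t/90).round(4),"yaw alt",((t-180*np.sign(t))/90).round(3),"j7",s["joint_positions"][6].round(2),"F",s["ft_force"].round(1),"w",round(s["width"],4),"t",s["time"])
E
python3 -m crank '0.13 -0.19 0 0 -1; 0.13 -0.19 0 0 -1; 0 0 0 0.0633 -1; 0 0 0.2 0 -1; 0 0 0.2 0 -1; 0 0 0.15 0 -1; 0 0 0 0 -1; 0 0 0 0 -1' 20; python3 d.py 0 0.008 0.068 84.3 case
```

```text
time: 1.15
ee_pos: [0.5493, 0.0521, 0.1134]
eef_rot: [0.741, 0.671, 0.0, 0.0]
ft_force: [0.2, 0.8, 0.4]
width: 0.0308
grip_force: 0.0
world [0.5484 0.0501 0.068 ] now [0.5493 0.0521 0.1134]
tool shift units [-0.01  -0.003  0.227]
cur ang 84.3 yaw units 0.0 yaw alt -2.0 j7 -0.3 F [0.2 0.8 0.4] w 0.0308 t 1.15
```

```bash
python3 -m crank '-0.01 0 0.12 0 -1; 0 0 0.107 0 -1; 0 0 0 0 -1; 0 0 0 0 -1;0.06 0 0 0 -1; 0.1 0 0 0 -1; 0.1 0 0 0 -1; 0.1 0 0 0 -1; 0.1 0 0 0 -1; 0.1 0 0 0 -1'; python3 -m crank '0.1 0 0 0 -1; 0.1 0 0 0 -1; 0.1 0 0 0 -1; 0.05 0 0 0 -1; 0 0 0 0 -1;0 0 0 0 -1'
python3 d.py 0 0.208 0.068 84.3 case
```

```text
time: 2.15
ee_pos: [0.5613, 0.1628, 0.0691]
eef_rot: [0.741, 0.671, 0.001, 0.001]
ft_force: [1.8, -2.9, 0.0]
width: 0.0005
grip_force: 1.4
time: 2.75
ee_pos: [0.5669, 0.2311, 0.0676]
eef_rot: [0.741, 0.671, 0.0, 0.0]
ft_force: [0.2, -1.3, -0.3]
width: 0.0006
grip_force: 0.0
world [0.5682 0.2491 0.068 ] now [0.5669 0.2311 0.0676]
tool shift units [ 0.09  -0.002 -0.002]
cur ang 84.31 yaw units 0.0001 yaw alt -2.0 j7 -0.62 F [ 0.2 -1.3 -0.3] w 0.0006 t 2.75
```

```bash
python3 -m crank '0.05 0 0 0 -1; 0.03 0 0 0 -1; 0.02 0 0 0 -1; 0.02 0 0 0 -1; 0.02 0 0 0 -1;0 0 0 0 -1;0 0 0 0 -1'
python3 d.py 0 0.208 0.068 84.3 case
```

```text
time: 3.45
ee_pos: [0.5688, 0.2428, 0.067]
eef_rot: [0.745, 0.667, -0.01, 0.005]
ft_force: [-22.7, -50.8, 33.6]
width: 0.0004
grip_force: 26.2
world [0.5682 0.2491 0.068 ] now [0.5688 0.2428 0.067 ]
tool shift units [ 0.031 -0.006 -0.006]
cur ang 83.68 yaw units -0.0069 yaw alt 1.993 j7 -0.66 F [-22.7 -50.8  33.6] w 0.0004 t 3.45
```

```bash
python3 -m crank '-0.1 0 0 0 -1; -0.05 0 0 0 -1; 0 0 -0.2 0 1;0 0 -0.25 0 1; -0.25 0 -0.1 0 1; -0.25 0 0 0 1; -0.25 0 0 0 1; -0.25 0 0 0 1;-0.25 0 0 0 1;0 0 0 0 1'
python3 d.py 0.515 -0.36 0.23 90
python3 - <<'E'
from h import *
c=grab("scene"); cv2.imwrite("pics/s1.png",c[0][180:420,200:520])
th=-.0993;Rz=np.array([[np.cos(th),-np.sin(th)],[np.sin(th),np.cos(th)]])
for p in [(-.03,.035+.183,.09),(.03,.218,.09),(.1525,.29,.056),(.1525,.09,.056),(-.1525,.09,.056)]:
    print(proj(c,np.r_[Rz@p[:2]+[.5476,.0421],p[2]])-[200,180])
E
```

```text
time: 4.45
ee_pos: [0.5419, -0.0234, 0.176]
eef_rot: [0.744, 0.668, -0.0, 0.001]
ft_force: [0.2, 0.2, 0.5]
width: 0.0565
grip_force: 0.0
world [ 0.515 -0.36   0.23 ] now [ 0.5419 -0.0234  0.176 ]
tool shift units [-1.688  0.049 -0.266]
cur ang 83.77 yaw units -0.0692 yaw alt 1.931 j7 -0.16 F [0.2 0.2 0.5] w 0.0565 t 4.45
[227.23271405 107.44737998]
[218.43089629 122.81450433]
[223.67739089 176.91246833]
[153.0920865  142.87021789]
[201.46591668  69.52227715]
```

View pics/s1.png

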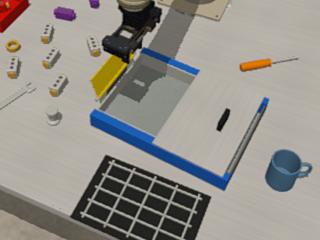

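```bash
python3 -m crank '-0.2 0 -0.1 -0.0692 1;-0.2 0 -0.1 0 1;-0.2 0 -0.1 0 1;-0.2 0 -0.1 0 1;-0.2 0 -0.1 0 1;-0.2 0 -0.1 0 1;-0.2 0 0 0 1;-0.2 0 0 0 1;-0.12 0 0 0 1;0 0 0 0 1'
python3 -m crank '0 0 0 0 1;0 0 0 0 1'
cat > v.py <<'E'
from h import *
import sys
w=grab("wrist"); cv2.imwrite(sys.argv[1],w[0])
hsv=cv2.cvtColor(w[0],cv2.COLOR_BGR2HSV)
m=cv2.inRange(hsv,(10,110,60),(28,255,255)); m[300:]=0
n,l,st,c=cv2.connectedComponentsWithStats(m)
for i in range(1,n):
    if st[i,4]>15: print(st[i],c[i].round(1),ray(w,*c[i],.018).round(4))
E
python3 v.py pics/w1.png; python3 d.py 0.515 -0.36 0.3 90
```

```text
time: 5.5
ee_pos: [0.5411, -0.3621, 0.2948]
eef_rot: [0.705, 0.709, -0.0, -0.0]
ft_force: [-0.2, 0.1, 0.0]
width: 0.0875
grip_force: 0.0
time: 5.7
ee_pos: [0.5424, -0.3576, 0.2957]
eef_rot: [0.703, 0.711, 0.001, -0.0]
ft_force: [0.1, -0.4, 1.1]
width: 0.0871
grip_force: 0.0
[209  21  20  23 186] [218.6  31.8] [ 0.4418 -0.1909  0.018 ]
[425  68   6  23 124] [427.3  78.5] [ 0.6437 -0.2297  0.018 ]
[158  70  19  21 139] [166.8  80.2] [ 0.3891 -0.2347  0.018 ]
[353  70   8  24 178] [356.4  81. ] [ 0.5744 -0.233   0.018 ]
[330 148   7  21 139] [333.1 157.8] [ 0.553  -0.3068  0.018 ]
[263 150   7  21 124] [266.3 159.8] [ 0.4847 -0.3097  0.018 ]
[236 205  14  21 197] [242.6 214.7] [ 0.4585 -0.3669  0.018 ]
[403 219  12  19 111] [408.3 228.1] [ 0.6345 -0.3791  0.018 ]
[177 226  10  19  80] [180.8 235.3] [ 0.3917 -0.3901  0.018 ]
[344 245  12  19 117] [349.4 253.7] [ 0.5726 -0.4081  0.018 ]
[283 268  39  32 689] [302.1 284. ] [ 0.5214 -0.4434  0.018 ]
world [ 0.515 -0.36   0.3  ] now [ 0.5422 -0.3577  0.2958]
tool shift units [-0.01  -0.136 -0.021]
cur ang 90.7 yaw units 0.0077 yaw alt -1.992 j7 0.57 F [ 0.9 -0.  -0.3] w 0.087 t 5.75
```

View pics/w1.png

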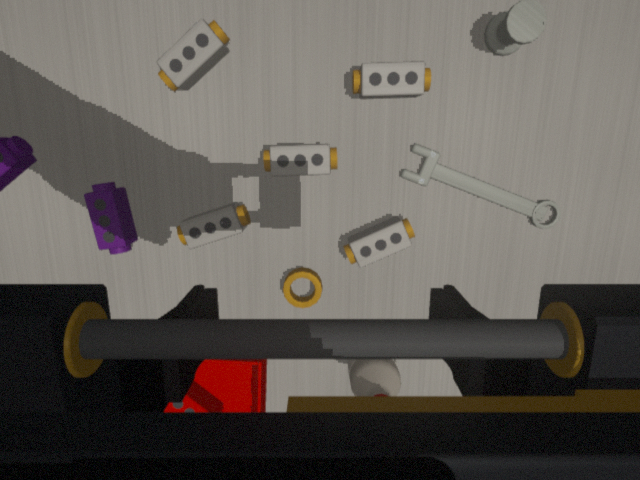

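```bash
python3 d.py 0.4155 -0.2128 0.12 39.7
```

```text
world [ 0.4155 -0.2128  0.12  ] now [ 0.5422 -0.3577  0.2958]
tool shift units [ 0.732 -0.625  0.879]
cur ang 90.7 yaw units 0.5666 yaw alt -1.433 j7 0.57 F [ 0.9 -0.  -0.3] w 0.087 t 5.75
```

```bash
python3 -m crank '0.146 -0.125 0.14 0 0.4;0.146 -0.125 0.14 0 0.4;0.146 -0.125 0.14 0 0.4;0.146 -0.125 0.14 0 0.4;0.146 -0.125 0.14 0 0.4; 0 0 0.17 0 0.4; 0 0 0 0 0.4' 25;  python3 -m crank '0 0 0 0.094 0.4;0 0 0 0.094 0.4;0 0 0 0.094 0.4;0 0 0 0.094 0.4;0 0 0 0.094 0.4;0 0 0 0.094 0.4;0 0 0 0 0.4;0 0 0 0 0.4'; python3 d.py 0.4155 -0.2128 0.006 39.7
```

```text
time: 6.45
ee_pos: [0.4125, -0.2125, 0.119]
eef_rot: [0.703, 0.711, -0.001, -0.002]
ft_force: [0.9, 0.5, -0.4]
width: 0.0609
grip_force: 0.0
time: 7.25
ee_pos: [0.4157, -0.2152, 0.1229]
eef_rot: [0.94, 0.342, 0.001, 0.0]
ft_force: [-0.4, -0.1, -0.2]
width: 0.0609
grip_force: 0.0
world [ 0.4155 -0.2128  0.006 ] now [ 0.4157 -0.2152  0.1229]
tool shift units [ 0.007 -0.01   0.584]
cur ang 40.05 yaw units 0.0039 yaw alt -1.996 j7 -0.48 F [-0.4 -0.1 -0.2] w 0.0609 t 7.25
```

```bash
python3 -m crank '0.007 -0.01 0.2 0.004 0.4; 0 0 0.2 0 0.4; 0 0 0.13 0 0.4; 0 0 0.05 0 0.4; 0 0 0 0 0.4;0 0 0 0 0.4' 25; python3 d.py 0.4155 -0.2128 0.006 39.7
```

```text
time: 7.85
ee_pos: [0.4156, -0.213, 0.007]
eef_rot: [0.941, 0.338, 0.001, 0.001]
ft_force: [0.7, -1.3, 0.5]
width: 0.0607
grip_force: 0.0
world [ 0.4155 -0.2128  0.006 ] now [ 0.4156 -0.213   0.007 ]
tool shift units [ 0.    -0.001  0.005]
cur ang 39.48 yaw units -0.0025 yaw alt 1.998 j7 -0.47 F [ 0.7 -1.3  0.5] w 0.0607 t 7.85
```

```bash
python3 -m crank '0 0 0 0 -1;0 0 0 0 -1;0 0 0 0 -1;0 0 0 0 -1;0 0 0 0 -1;0 0 -0.1 0 -1;0 0 -0.2 0 -1;0 0 -0.25 0 -1;0 0 -0.15 0 -1;0 0 0 0 -1' 30; python3 -m crank '0 0 0 -0.083 -1;0 0 0 -0.083 -1;0 0 0 -0.083 -1;0 0 0 -0.083 -1;0 0 0 -0.083 -1;0 0 0 -0.083 -1;0 0 0 0 -1;0 0 0 0 -1'; python3 d.py -0.085 -0.045 0.011 84.3 case
```

```text
time: 8.85
ee_pos: [0.4167, -0.2135, 0.1499]
eef_rot: [0.941, 0.337, 0.003, 0.002]
ft_force: [-0.8, -0.3, -2.9]
width: 0.0297
grip_force: 30.0
time: 9.65
ee_pos: [0.4141, -0.2124, 0.1449]
eef_rot: [0.743, 0.669, -0.0, -0.001]
ft_force: [0.7, -0.6, -1.1]
width: 0.03
grip_force: 30.0
world [0.4586 0.0057 0.011 ] now [ 0.4141 -0.2124  0.1449]
tool shift units [1.108 0.108 0.67 ]
cur ang 84.01 yaw units -0.0032 yaw alt 1.997 j7 0.28 F [ 0.7 -0.6 -1.1] w 0.03 t 9.65
```

```bash
python3 -m crank '0 0 -0.2 0 -1;0.22 0.022 0 0 -1;0.22 0.022 0 0 -1;0.22 0.022 0 0 -1;0.22 0.022 0 0 -1;0.228 0.02 0 0 -1;0 0 0.22 0 -1;0 0 0.22 0 -1; 0 0 0 0 -1;0 0 0 0 -1'; python3 d.py -0.085 -0.045 0.011 84.3 case
```

```text
time: 10.65
ee_pos: [0.4581, 0.0055, 0.0982]
eef_rot: [0.743, 0.67, -0.0, -0.0]
ft_force: [-0.2, 0.3, -0.9]
width: 0.0301
grip_force: 30.0
world [0.4586 0.0057 0.011 ] now [0.4581 0.0055 0.0982]
tool shift units [0.001 0.003 0.436]
cur ang 84.11 yaw units -0.0021 yaw alt 1.998 j7 -0.23 F [-0.2  0.3 -0.9] w 0.0301 t 10.65
```

```bash
python3 -m crank '0 0.023 0.15 0 -1;0 0 0.15 0 -1;0 0 0.1 0 -1;0 0 0.03 0 -1;0 0 0 0 -1;0 0 0 0 -0.1;0 0 0 0 -0.1;0 0 0 0 -0.1; 0 0 0 0 -0.1'; python3 d.py -0.081 -0.045 0.011 84.3 case
```

```text
time: 11.55
ee_pos: [0.4634, 0.0053, 0.0124]
eef_rot: [0.742, 0.671, 0.0, 0.0]
ft_force: [0.1, -0.1, 0.0]
width: 0.0387
grip_force: 0.0
world [0.4625 0.0054 0.011 ] now [0.4634 0.0053 0.0124]
tool shift units [-0.    -0.004  0.007]
cur ang 84.23 yaw units -0.0008 yaw alt 1.999 j7 -0.24 F [ 0.1 -0.1  0. ] w 0.0387 t 11.55
```

```bash
python3 -m crank '0 0 -0.1 0 -0.1;0 0 -0.22 0 -0.1;0 0 -0.24 0 0.4;0 0 -0.24 0 0.4;-0.22 0 -0.1 0 0.4;-0.22 0 -0.1 0 0.4;-0.22 0 -0.1 0 0.4;-0.22 0 -0.1 0 0.4;-0.22 0 -0.1 0 0.4;-0.22 0 -0.1 0 0.4';python3 -m crank '-0.22 0.2 0 0 0.4;-0.22 0.2 0 0 0.4;-0.1 0 0 0 0.4;0 0 0 0 0.4;0 0 0 0 0.4;0 0 0 0 0.4'; python3 v.py pics/w2.png; python3 d.py .609 -.2313 0.12 2.7
```

```text
time: 12.55
ee_pos: [0.4357, -0.2591, 0.293]
eef_rot: [0.742, 0.671, 0.0, 0.0]
ft_force: [1.2, -0.4, -0.6]
width: 0.0605
grip_force: 0.0
time: 13.15
ee_pos: [0.494, -0.3565, 0.2922]
eef_rot: [0.741, 0.671, 0.0, 0.0]
ft_force: [-1.0, 0.5, -0.2]
width: 0.0606
grip_force: 0.0
[462  51   7  24 122] [465.   61.6] [ 0.6446 -0.2296  0.018 ]
[388  62  10  24 212] [392.4  73.1] [ 0.5746 -0.233   0.018 ]
[373 143   8  21 129] [376.5 152.9] [ 0.5542 -0.3066  0.018 ]
[305 153   9  21 134] [309.4 163.1] [ 0.4857 -0.31    0.018 ]
[452 207  13  18 103] [458.5 215.5] [ 0.6356 -0.3792  0.018 ]
[283 211  14  20 163] [289.5 220.5] [ 0.4584 -0.3669  0.018 ]
[226 238  11  19  91] [230.6 247.4] [ 0.3924 -0.3897  0.018 ]
[394 238  14  19 128] [400.4 247.6] [ 0.5731 -0.4079  0.018 ]
[336 267  39  33 711] [354.9 283.8] [ 0.5213 -0.4438  0.018 ]
world [ 0.609  -0.2313  0.12  ] now [ 0.4941 -0.3564  0.2923]
tool shift units [0.679 0.509 0.862]
cur ang 84.32 yaw units 0.9069 yaw alt -1.093 j7 0.5 F [-0.2 -1.  -0.7] w 0.0606 t 13.2
```

```bash
python3 -m crank '0.136 0.102 0.14 0 0.4;0.136 0.102 0.14 0 0.4;0.136 0.102 0.14 0 0.4;0.136 0.102 0.14 0 0.4;0.136 0.102 0.14 0 0.4; 0 0 0.16 0 0.4; 0 0 0 0.09 0.4;0 0 0 0.09 0.4;0 0 0 0.09 0.4;0 0 0 0.09 0.4' 30;  python3 -m crank '0 0 0 0.09 0.4;0 0 0 0.09 0.4;0 0 0 0.09 0.4;0 0 0 0.09 0.4;0 0 0 0.09 0.4;0 0 0 0.09 0.4;0 0 0 0 0.4;0 0 0 0 0.4'; python3 d.py 0.6096 -0.2313 0.006 2.7
```

```text
time: 14.2
ee_pos: [0.6091, -0.2314, 0.1204]
eef_rot: [0.9, 0.435, 0.001, 0.0]
ft_force: [-0.2, -0.2, -0.5]
width: 0.0606
grip_force: 0.0
time: 15.0
ee_pos: [0.6091, -0.2318, 0.1201]
eef_rot: [1.0, 0.031, 0.0, -0.0]
ft_force: [0.2, 0.2, 0.2]
width: 0.0611
grip_force: 0.0
world [ 0.6096 -0.2313  0.006 ] now [ 0.6091 -0.2318  0.1201]
tool shift units [ 0.002 -0.002  0.571]
cur ang 3.53 yaw units 0.0092 yaw alt -1.991 j7 -1.08 F [0.2 0.2 0.2] w 0.0611 t 15.0
```

```bash
python3 -m crank '0 0 0.2 0.009 0.4; 0 0 0.2 0 0.4; 0 0 0.12 0 0.4; 0 0 0.05 0 0.4; 0 0 0 0 0.4;0 0 0 0 0.4; 0 0 0 0 -1;0 0 0 0 -1;0 0 0 0 -1;0 0 0 0 -1'; python3 -m crank '0 0 0 0 -1;0 0 -0.1 0 -1;0 0 -0.2 0 -1;0 0 -0.25 0 -1;0 0 -0.25 0 -1;0 0 -0.07 -0.09 -1;0 0 0 -0.09 -1;0 0 0 -0.09 -1;0 0 0 -0.09 -1;0 0 0 -0.09 -1'; python3 -m crank '0 0 0 -0.09 -1;0 0 0 -0.09 -1;0 0 0 -0.09 -1;0 0 0 -0.09 -1;0 0 0 -0.09 -1;0 0 0 0 -1;0 0 0 0 -1';python3 d.py 0.081 -0.045 0.011 84.3 case
```

```text
time: 16.0
ee_pos: [0.6092, -0.2327, 0.0062]
eef_rot: [1.0, 0.021, 0.0, 0.0]
ft_force: [0.4, 0.5, -0.1]
width: 0.0369
grip_force: 0.0
time: 17.0
ee_pos: [0.6087, -0.2326, 0.1795]
eef_rot: [0.93, 0.369, -0.0, -0.0]
ft_force: [-0.0, 0.5, -1.4]
width: 0.0296
grip_force: 30.0
time: 17.7
ee_pos: [0.6088, -0.2327, 0.1795]
eef_rot: [0.748, 0.664, -0.0, -0.0]
ft_force: [0.0, 0.4, -1.8]
width: 0.0302
grip_force: 30.0
world [ 0.6237 -0.0107  0.011 ] now [ 0.6088 -0.2327  0.1795]
tool shift units [ 1.111 -0.058  0.843]
cur ang 83.17 yaw units -0.0126 yaw alt 1.987 j7 0.23 F [ 0.   0.4 -1.8] w 0.0302 t 17.7
```

```bash
python3 -m crank '0.222 -0.012 0 0 -1;0.222 -0.012 0 0 -1;0.222 -0.012 0 0 -1;0.222 -0.012 0 0 -1;0.222 -0.01 0 0 -1;0 0 0.2 -0.0126 -1;0 0 0.2 0 -1; 0 0 0 0 -1;0 0 0 0 -1'; python3 d.py 0.081 -0.045 0.011 84.3 case
```

```text
time: 18.6
ee_pos: [0.6228, -0.0111, 0.1003]
eef_rot: [0.741, 0.672, -0.0, -0.0]
ft_force: [0.6, 0.3, -0.8]
width: 0.0299
grip_force: 30.0
world [ 0.6237 -0.0107  0.011 ] now [ 0.6228 -0.0111  0.1003]
tool shift units [0.003 0.005 0.446]
cur ang 84.41 yaw units 0.0012 yaw alt -1.999 j7 -0.13 F [ 0.6  0.3 -0.8] w 0.0299 t 18.6
```

```bash
python3 -m crank '0.003 0.004 0.15 0 -1;0 0 0.15 0 -1;0 0 0.11 0 -1;0 0 0.03 0 -1;0 0 0 0 -1;0 0 0 0 -0.1;0 0 0 0 -0.1;0 0 0 0 -0.1; 0 0 0 0 -0.1;0 0 0 0 -0.1'; python3 -m crank '0 0 -0.1 0 -0.1;0 0 -0.22 0 -0.1;0 0 -0.24 0 0.4;0 0 -0.24 0 0.4;-0.22 0 -0.1 0 0.4;-0.22 -0.07 -0.1 0 0.4;-0.22 -0.07 -0.1 0 0.4;-0.22 -0.07 -0.1 0 0.4;-0.22 -0.07 -0.1 0 0.4;-0.22 -0.07 -0.1 0 0.4';python3 -m crank '-0.22 -0.07 0 0 0.4;-0.2 0 0 0 0.4;0 0 0 0 0.4;0 0 0 0 0.4'; python3 v.py pics/w3.png; python3 d.py .52 -.3083 0.12 2.7
```

```text
time: 19.6
ee_pos: [0.6239, -0.0102, 0.0121]
eef_rot: [0.74, 0.673, 0.0, 0.0]
ft_force: [-0.4, -0.6, 0.0]
width: 0.0389
grip_force: 0.0
time: 20.6
ee_pos: [0.5284, -0.2666, 0.2922]
eef_rot: [0.74, 0.673, 0.0, 0.0]
ft_force: [1.1, -0.8, 0.6]
width: 0.0608
grip_force: 0.0
time: 21.0
ee_pos: [0.5072, -0.348, 0.2909]
eef_rot: [0.741, 0.672, -0.0, -0.0]
ft_force: [-0.3, 0.9, -0.6]
width: 0.0609
grip_force: 0.0
[361 153   8  21 128] [364.3 163. ] [ 0.5539 -0.3068  0.018 ]
[294 163   8  21 127] [297.5 172.6] [ 0.4854 -0.3098  0.018 ]
[440 216  13  19 109] [446.2 225.1] [ 0.6351 -0.379   0.018 ]
[272 220  14  20 171] [278.2 229.5] [ 0.4586 -0.3668  0.018 ]
[215 248  11  17  83] [219.4 256.5] [ 0.3922 -0.39    0.018 ]
[382 248  14  19 123] [388.7 256.9] [ 0.5729 -0.408   0.018 ]
[325 276  39  24 485] [343.7 286.7] [ 0.522 -0.437  0.018]
world [ 0.52   -0.3083  0.12  ] now [ 0.5079 -0.3467  0.2909]
tool shift units [0.196 0.042 0.855]
cur ang 84.58 yaw units 0.9098 yaw alt -1.09 j7 0.49 F [ 0.6  0.5 -0.7] w 0.0612 t 21.05
```

```bash
python3 -m crank '0.1 0.021 0.18 0 0.4;0.096 0.021 0.18 0 0.4;0 0 0.2 0.091 0.4;0 0 0.2 0.091 0.4;0 0 0.09 0.091 0.4;0 0 0 0.091 0.4;0 0 0 0.091 0.4;0 0 0 0.091 0.4;0 0 0 0.091 0.4;0 0 0 0.091 0.4';  python3 -m crank '0 0 0 0.091 0.4;0 0 0 0.091 0.4;0 0 0 0 0.4;0 0 0 0 0.4'; python3 d.py 0.5197 -0.3083 0.006 2.5
```

```text
time: 22.05
ee_pos: [0.5207, -0.307, 0.1211]
eef_rot: [0.986, 0.164, 0.0, -0.0]
ft_force: [0.7, 0.4, -0.3]
width: 0.061
grip_force: 0.0
time: 22.45
ee_pos: [0.5204, -0.3078, 0.1211]
eef_rot: [1.0, 0.026, 0.0, -0.0]
ft_force: [0.7, -0.5, 0.2]
width: 0.061
grip_force: 0.0
world [ 0.5197 -0.3083  0.006 ] now [ 0.5204 -0.3078  0.1211]
tool shift units [-0.004  0.003  0.576]
cur ang 3.01 yaw units 0.0057 yaw alt -1.994 j7 -0.92 F [ 0.7 -0.5  0.2] w 0.061 t 22.45
```

```bash
python3 -m crank '-0.004 0.003 0.2 0.006 0.4; 0 0 0.2 0 0.4; 0 0 0.12 0 0.4; 0 0 0.055 0 0.4; 0 0 0 0 0.4;0 0 0 0 0.4; 0 0 0 0 -1;0 0 0 0 -1;0 0 0 0 -1;0 0 0 0 -1'; python3 -m crank '0 0 0 0 -1;0 0 -0.1 0 -1;0 0 -0.2 0 -1;0 0 -0.25 0 -1;0 0 -0.25 0 -1;0 0 -0.07 -0.091 -1;0 0 0 -0.091 -1;0 0 0 -0.091 -1;0 0 0 -0.091 -1;0 0 0 -0.091 -1'; python3 -m crank '0 0 0 -0.091 -1;0 0 0 -0.091 -1;0 0 0 -0.091 -1;0 0 0 -0.091 -1;0 0 0 -0.091 -1;0 0 0 0 -1;0 0 0 0 -1';python3 d.py -0.081 0.045 0.011 84.3 case
```

```text
time: 23.45
ee_pos: [0.5192, -0.3098, 0.0065]
eef_rot: [1.0, 0.019, 0.0, 0.0]
ft_force: [-0.3, -0.4, -0.3]
width: 0.0369
grip_force: 0.0
time: 24.45
ee_pos: [0.5187, -0.3096, 0.1798]
eef_rot: [0.929, 0.37, -0.0, -0.0]
ft_force: [0.2, -0.4, -1.7]
width: 0.0299
grip_force: 30.0
time: 25.15
ee_pos: [0.5187, -0.3098, 0.1799]
eef_rot: [0.745, 0.668, -0.0, -0.0]
ft_force: [0.4, -0.7, -1.7]
width: 0.0298
grip_force: 30.0
world [0.4715 0.0949 0.011 ] now [ 0.5187 -0.3098  0.1799]
tool shift units [ 1.986 -0.455  0.845]
cur ang 83.76 yaw units -0.006 yaw alt 1.994 j7 0.42 F [ 0.4 -0.7 -1.7] w 0.0298 t 25.15
```

```bash
python3 -m crank '0.22 -0.051 0 0 -1;0.22 -0.051 0 0 -1;0.22 -0.051 0 0 -1;0.22 -0.051 0 0 -1;0.22 -0.051 0 0 -1;0.22 -0.051 0 0 -1;0.22 -0.051 0 0 -1;0.22 -0.05 0 0 -1;0.226 -0.05 0 0 -1;0 0 0.2 -0.006 -1'; python3 -m crank '0 0 0.2 0 -1; 0 0 0 0 -1;0 0 0 0 -1'; python3 d.py -0.081 0.045 0.011 84.3 case
```

```text
time: 26.15
ee_pos: [0.4716, 0.1027, 0.1442]
eef_rot: [0.738, 0.674, 0.005, 0.001]
ft_force: [1.4, -0.4, -2.8]
width: 0.0297
grip_force: 30.0
time: 26.45
ee_pos: [0.4695, 0.0946, 0.1007]
eef_rot: [0.741, 0.672, -0.0, -0.0]
ft_force: [-0.4, 0.3, -0.4]
width: 0.0301
grip_force: 30.0
world [0.4715 0.0949 0.011 ] now [0.4695 0.0946 0.1007]
tool shift units [0.003 0.01  0.449]
cur ang 84.41 yaw units 0.0012 yaw alt -1.999 j7 -0.4 F [-0.4  0.3 -0.4] w 0.0301 t 26.45
```

```bash
python3 -m crank '0 0.01 0.15 0 -1;0 0 0.15 0 -1;0 0 0.11 0 -1;0 0 0.03 0 -1;0 0 0 0 -1;0 0 0 0 -0.1;0 0 0 0 -0.1;0 0 0 0 -0.1; 0 0 0 0 -0.1;0 0 0 0 -0.1'; python3 -m crank '0 0 -0.1 0 -0.1;0 0 -0.22 0 -0.1;0 0 -0.24 0 0.4;0 0 -0.24 0 0.4;-0.22 0 -0.1 0 0.4;-0.22 0.07 -0.1 0 0.4;-0.22 0.07 -0.1 0 0.4;-0.22 0.07 -0.1 0 0.4;-0.22 0.07 -0.1 0 0.4;-0.22 0.07 -0.1 0 0.4';python3 -m crank '-0.22 0.07 0 0 0.4;-0.22 0.05 0 0 0.4;-0.22 0.05 0 0 0.4;-0.22 0.05 0 0 0.4;0 0 0 0 0.4;0 0 0 0 0.4'; python3 v.py pics/w4.png; python3 d.py .4254 -.3784 0.12 19.2
```

```text
time: 27.45
ee_pos: [0.4717, 0.0947, 0.0124]
eef_rot: [0.74, 0.673, 0.0, 0.0]
ft_force: [0.3, -1.1, 0.3]
width: 0.0391
grip_force: 0.0
time: 28.45
ee_pos: [0.5157, -0.1753, 0.2925]
eef_rot: [0.74, 0.673, 0.0, 0.0]
ft_force: [1.3, 0.3, 0.3]
width: 0.0611
grip_force: 0.0
time: 29.05
ee_pos: [0.5424, -0.3537, 0.2907]
eef_rot: [0.741, 0.672, -0.0, -0.001]
ft_force: [0.0, -0.1, 0.8]
width: 0.0611
grip_force: 0.0
[406 214  13  19 115] [412.1 223.2] [ 0.6343 -0.3792  0.018 ]
[237 218  16  20 201] [244.8 227.6] [ 0.4587 -0.367   0.018 ]
[182 246  10  17  76] [185.7 254.7] [ 0.3915 -0.3903  0.018 ]
[349 246  14  19 117] [355.4 255.1] [ 0.5724 -0.4082  0.018 ]
[293 274  39  26 524] [312.  285.8] [ 0.5225 -0.4382  0.018 ]
world [ 0.4254 -0.3784  0.12  ] now [ 0.543  -0.3524  0.2911]
tool shift units [-0.186 -0.572  0.856]
cur ang 84.56 yaw units 0.7262 yaw alt -1.274 j7 0.49 F [0.4 1.2 0.3] w 0.061 t 29.1
```

```bash
python3 -m crank '-0.062 -0.191 0.14 0 0.4;-0.062 -0.191 0.14 0 0.4;-0.062 -0.19 0.14 0 0.4;0 0 0.2 0.091 0.4;0 0 0.2 0.091 0.4;0 0 0.03 0.091 0.4;0 0 0 0.091 0.4;0 0 0 0.091 0.4;0 0 0 0.091 0.4;0 0 0 0.091 0.4';  python3 -m crank '0 0 0 0.09 0.4;0 0 0 0 0.4;0 0 0 0 0.4'; python3 d.py 0.4251 -0.3787 0.006 19.1
```

```text
time: 30.1
ee_pos: [0.4265, -0.3772, 0.1219]
eef_rot: [0.972, 0.234, 0.001, -0.0]
ft_force: [-0.4, 0.4, 0.1]
width: 0.0609
grip_force: 0.0
time: 30.4
ee_pos: [0.4262, -0.3779, 0.1217]
eef_rot: [0.986, 0.169, 0.0, -0.0]
ft_force: [0.4, 0.4, 0.1]
width: 0.0609
grip_force: 0.0
world [ 0.4251 -0.3787  0.006 ] now [ 0.4262 -0.3779  0.1217]
tool shift units [-0.007  0.002  0.579]
cur ang 19.47 yaw units 0.0041 yaw alt -1.996 j7 -0.45 F [0.4 0.4 0.1] w 0.0609 t 30.4
```

```bash
python3 -m crank '-0.005 0.002 0.2 0.004 0.4; 0 0 0.2 0 0.4; 0 0 0.12 0 0.4; 0 0 0.055 0 0.4; 0 0 0 0 0.4;0 0 0 0 0.4; 0 0 0 0 -1;0 0 0 0 -1;0 0 0 0 -1;0 0 0 0 -1'; python3 -m crank '0 0 0 0 -1;0 0 -0.1 0 -1;0 0 -0.2 0 -1;0 0 -0.25 0 -1;0 0 -0.25 0 -1;0 0 -0.07 -0.091 -1;0 0 0 -0.091 -1;0 0 0 -0.091 -1;0 0 0 -0.091 -1;0 0 0 -0.091 -1'; python3 -m crank '0 0 0 -0.091 -1;0 0 0 -0.091 -1;0 0 0 -0.091 -1;0 0 0 0 -1;0 0 0 0 -1';python3 d.py 0.081 0.045 0.011 84.3 case
```

```text
time: 31.4
ee_pos: [0.4249, -0.3798, 0.0069]
eef_rot: [0.987, 0.163, 0.0, 0.0]
ft_force: [-1.1, -0.5, -0.3]
width: 0.0363
grip_force: 0.0
time: 32.4
ee_pos: [0.4244, -0.3795, 0.1801]
eef_rot: [0.866, 0.5, -0.0, -0.0]
ft_force: [0.0, 0.3, -2.7]
width: 0.03
grip_force: 30.0
time: 32.9
ee_pos: [0.4244, -0.3796, 0.1802]
eef_rot: [0.743, 0.669, 0.0, -0.0]
ft_force: [-0.0, -1.2, -1.7]
width: 0.0297
grip_force: 30.0
world [0.6327 0.0788 0.011 ] now [ 0.4244 -0.3796  0.1802]
tool shift units [2.388 0.797 0.846]
cur ang 84.03 yaw units -0.003 yaw alt 1.997 j7 0.63 F [-0.  -1.2 -1.7] w 0.0297 t 32.9
```

```bash
python3 -m crank '0.2 0.066 0 0 -1;0.2 0.066 0 0 -1;0.2 0.066 0 0 -1;0.2 0.066 0 0 -1;0.2 0.066 0 0 -1;0.2 0.066 0 0 -1;0.2 0.066 0 0 -1;0.2 0.066 0 0 -1;0.2 0.066 0 0 -1;0.2 0.066 0 0 -1'; python3 -m crank '0.2 0.066 0 0 -1;0.19 0.07 0 0 -1;0 0 0.2 -0.003 -1;0 0 0.2 0 -1; 0 0 0 0 -1;0 0 0 0 -1'; python3 d.py 0.081 0.045 0.011 84.3 case
```

```text
time: 33.9
ee_pos: [0.5963, 0.0068, 0.1804]
eef_rot: [0.743, 0.669, -0.0, -0.0]
ft_force: [0.6, 0.2, -1.7]
width: 0.0297
grip_force: 30.0
time: 34.5
ee_pos: [0.6306, 0.0798, 0.1009]
eef_rot: [0.741, 0.672, -0.0, -0.0]
ft_force: [-0.3, -0.5, -1.0]
width: 0.0298
grip_force: 30.0
world [0.6327 0.0788 0.011 ] now [0.6306 0.0798 0.1009]
tool shift units [-0.003  0.011  0.449]
cur ang 84.41 yaw units 0.0012 yaw alt -1.999 j7 -0.26 F [-0.3 -0.5 -1. ] w 0.0298 t 34.5
```

```bash
python3 -m crank '-0.004 0.01 0.15 0 -1;0 0 0.15 0 -1;0 0 0.11 0 -1;0 0 0.03 0 -1;0 0 0 0 -1;0 0 0 0 -0.1;0 0 0 0 -0.1;0 0 0 0 -0.1; 0 0 0 0 -0.1;0 0 0 0 -0.1'; python3 -m crank '0 0 -0.1 0 -0.1;0 0 -0.22 0 -0.1;0 0 -0.24 0 0.4;0 0 -0.24 0 0.4;-0.22 0 -0.1 0 0.4;-0.22 -0.02 -0.1 0 0.4;-0.22 -0.02 -0.1 0 0.4;-0.22 -0.02 -0.1 0 0.4;-0.22 -0.02 -0.1 0 0.4;-0.22 -0.02 -0.1 0 0.4';python3 -m crank '-0.22 -0.02 0 0 0.4;-0.22 -0.02 0 0 0.4;-0.22 0 0 0 0.4;-0.2 0 0 0 0.4;0 0 0 0 0.4;0 0 0 0 0.4'; python3 v.py pics/w5.png; python3 d.py .6034 -.3937 0.12 25.1
```

```text
time: 35.5
ee_pos: [0.6328, 0.0791, 0.0129]
eef_rot: [0.74, 0.673, 0.0, 0.0]
ft_force: [-0.2, 0.3, -0.3]
width: 0.0392
grip_force: 0.0
time: 36.5
ee_pos: [0.5869, -0.1835, 0.2936]
eef_rot: [0.74, 0.673, 0.0, 0.0]
ft_force: [1.7, -0.8, 0.1]
width: 0.0609
grip_force: 0.0
time: 37.1
ee_pos: [0.5628, -0.3533, 0.2921]
eef_rot: [0.741, 0.672, -0.0, -0.0]
ft_force: [0.6, 0.6, -0.3]
width: 0.0608
grip_force: 0.0
[385 216  14  19 117] [392.  225.3] [ 0.6339 -0.3793  0.018 ]
[330 248  13  19 109] [336.  257.3] [ 0.572  -0.4085  0.018 ]
[275 276  39  24 497] [293.9 286.5] [ 0.5232 -0.4372  0.018 ]
world [ 0.6034 -0.3937  0.12  ] now [ 0.5635 -0.3518  0.2923]
tool shift units [-0.19   0.218  0.861]
cur ang 84.56 yaw units 0.6607 yaw alt -1.339 j7 0.48 F [1.2 0.1 0. ] w 0.0606 t 37.15
```

```bash
python3 -m crank '-0.095 0.109 0.15 0 0.4;-0.095 0.109 0.15 0 0.4;0 0 0.2 0.083 0.4;0 0 0.2 0.083 0.4;0 0 0.15 0.083 0.4;0 0 0 0.083 0.4;0 0 0 0.083 0.4;0 0 0 0.083 0.4;0 0 0 0.083 0.4;0 0 0 0.08 0.4';  python3 -m crank '0 0 0 0 0.4;0 0 0 0 0.4;0 0 0 0 0.4'; python3 d.py 0.603 -0.3939 0.006 25.2
```

```text
time: 38.15
ee_pos: [0.6043, -0.3921, 0.1226]
eef_rot: [0.976, 0.216, 0.0, -0.0]
ft_force: [0.7, -0.2, -0.1]
width: 0.0612
grip_force: 0.0
time: 38.45
ee_pos: [0.6035, -0.3935, 0.1226]
eef_rot: [0.976, 0.219, 0.0, -0.0]
ft_force: [0.6, -0.1, 0.5]
width: 0.0607
grip_force: 0.0
world [ 0.603  -0.3939  0.006 ] now [ 0.6035 -0.3935  0.1226]
tool shift units [-0.003  0.001  0.583]
cur ang 25.28 yaw units 0.0009 yaw alt -1.999 j7 -0.43 F [ 0.6 -0.1  0.5] w 0.0607 t 38.45
```

```bash
python3 -m crank '-0.003 0.001 0.2 0 0.4; 0 0 0.2 0 0.4; 0 0 0.12 0 0.4; 0 0 0.06 0 0.4; 0 0 0 0 0.4;0 0 0 0 0.4; 0 0 0 0 -1;0 0 0 0 -1;0 0 0 0 -1;0 0 0 0 -1'; python3 -m crank '0 0 0 0 -1;0 0 -0.1 0 -1;0 0 -0.2 0 -1;0 0 -0.25 0 -1;0 0 -0.25 0 -1;0 0 -0.07 -0.083 -1;0 0 0 -0.083 -1;0 0 0 -0.083 -1;0 0 0 -0.083 -1;0 0 0 -0.083 -1'; python3 -m crank '0 0 0 -0.083 -1;0 0 0 -0.083 -1;0 0 0 -0.08 -1;0 0 0 0 -1;0 0 0 0 -1';python3 d.py 0 0 0.011 84.3 case
```

```text
time: 39.45
ee_pos: [0.6029, -0.3948, 0.007]
eef_rot: [0.976, 0.217, 0.0, 0.0]
ft_force: [0.0, -0.5, 0.5]
width: 0.0369
grip_force: 0.0
time: 40.45
ee_pos: [0.6024, -0.3945, 0.18]
eef_rot: [0.854, 0.52, -0.0, -0.0]
ft_force: [0.3, -0.1, -2.5]
width: 0.0302
grip_force: 30.0
time: 40.95
ee_pos: [0.6025, -0.3947, 0.1802]
eef_rot: [0.741, 0.671, 0.0, -0.0]
ft_force: [0.0, 0.2, -2.2]
width: 0.0299
grip_force: 30.0
world [0.5476 0.0421 0.011 ] now [ 0.6025 -0.3947  0.1802]
tool shift units [ 2.146 -0.489  0.847]
cur ang 84.33 yaw units 0.0004 yaw alt -2.0 j7 0.52 F [ 0.   0.2 -2.2] w 0.0299 t 40.95
```

```bash
python3 -m crank '0.215 -0.049 0 0 -1;0.215 -0.049 0 0 -1;0.215 -0.049 0 0 -1;0.215 -0.049 0 0 -1;0.215 -0.049 0 0 -1;0.215 -0.049 0 0 -1;0.215 -0.049 0 0 -1;0.215 -0.049 0 0 -1;0.215 -0.049 0 0 -1;0.21 -0.049 0 0 -1'; python3 -m crank '0 0 0.2 0 -1;0 0 0.2 0 -1; 0 0 0 0 -1;0 0 0 0 -1'; python3 d.py 0 0 0.011 84.3 case
```

```text
time: 41.95
ee_pos: [0.5453, 0.0435, 0.1807]
eef_rot: [0.741, 0.671, 0.0, 0.0]
ft_force: [0.5, 0.6, -1.5]
width: 0.0299
grip_force: 30.0
time: 42.35
ee_pos: [0.5458, 0.0414, 0.1011]
eef_rot: [0.741, 0.672, -0.0, -0.0]
ft_force: [1.1, 0.4, -0.2]
width: 0.0299
grip_force: 30.0
world [0.5476 0.0421 0.011 ] now [0.5458 0.0414 0.1011]
tool shift units [0.005 0.009 0.45 ]
cur ang 84.42 yaw units 0.0013 yaw alt -1.999 j7 -0.23 F [ 1.1  0.4 -0.2] w 0.0299 t 42.35
```

```bash
python3 -m crank '0.003 0.009 0.15 0 -1;0 0 0.15 0 -1;0 0 0.11 0 -1;0 0 0.03 0 -1;0 0 0 0 -1;0 0 0 0 -0.1;0 0 0 0 -0.1;0 0 0 0 -0.1; 0 0 0 0 -0.1;0 0 0 0 -0.1'; python3 -m crank '0 0 -0.1 0 -0.1;0 0 -0.22 0 -0.1;0 0 -0.24 0 -0.1;0 0 -0.24 0 -1;-0.22 0 -0.1 0 -1;-0.22 0 -0.1 0 -1;-0.1 0 -0.1 0 -1;0 0 0 0 -1;0 0 0 0 -1';python3 v.py pics/w6.png; python3 d.py 0 0.065 0.2 84.3 case
```

```text
time: 43.35
ee_pos: [0.5479, 0.0422, 0.0128]
eef_rot: [0.74, 0.673, 0.0, 0.0]
ft_force: [-0.2, 0.3, -0.6]
width: 0.0392
grip_force: 0.0
time: 44.25
ee_pos: [0.5375, -0.0651, 0.2325]
eef_rot: [0.74, 0.673, 0.0, 0.0]
ft_force: [-0.3, -0.3, -0.8]
width: 0.003
grip_force: 0.0
[312  40  26   9 200] [324.5  44.2] [0.5532 0.0785 0.018 ]
[410  67  27  13 298] [422.6  73.2] [0.6326 0.0487 0.018 ]
[214  69  27  13 298] [227.4  75.3] [0.4702 0.0625 0.018 ]
[217  99  26   9 201] [229.1 102.9] [0.4684 0.0407 0.018 ]
[408 103  26   8 200] [420.8 106.6] [0.6302 0.0224 0.018 ]
[313 128  25   9 215] [325.2 132. ] [0.5472 0.0093 0.018 ]
[222 182  25   8 180] [233.4 185.3] [ 0.4617 -0.0285  0.018 ]
[404 185  25   8 177] [416.4 188.3] [ 0.6237 -0.0466  0.018 ]
[  177   231   288    63 14445] [320.  258.9] [ 0.5318 -0.1035  0.018 ]
world [0.554  0.1068 0.2   ] now [ 0.5373 -0.0642  0.2318]
tool shift units [0.859 0.004 0.159]
cur ang 84.62 yaw units 0.0036 yaw alt -1.996 j7 -0.03 F [ 0.4  0.1 -0.9] w 0.0014 t 44.3
```

View pics/w6.png

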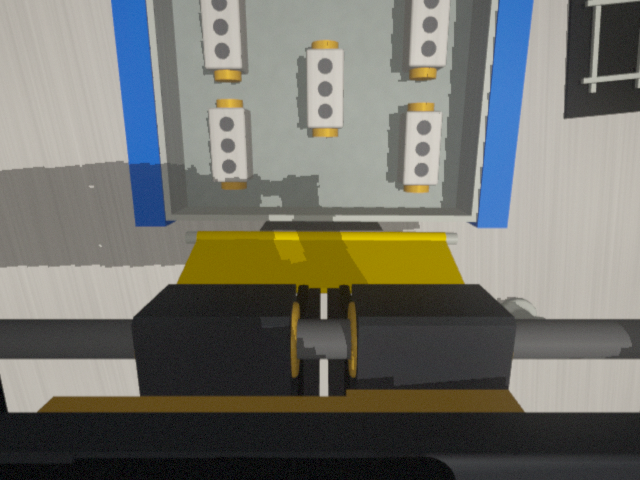

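```bash
python3 d.py 0 0.266 0.068 84.3 case; python3 -m crank '0.22 0 0 0.0036 -1;0.22 0 0 0 -1;0.22 0 0 0 -1;0.22 0 0 0 -1;0.22 0 0 0 -1;0.22 0 0 0 -1;0.22 0 0 0 -1;0.1 0 0 0 -1;0 0 0 0 -1;0 0 0 0 -1'; python3 d.py 0 0.266 0.068 84.3 case
```

```text
world [0.574  0.3068 0.068 ] now [ 0.5373 -0.0642  0.2318]
tool shift units [1.864 0.009 0.82 ]
cur ang 84.62 yaw units 0.0036 yaw alt -1.996 j7 -0.03 F [ 0.4  0.1 -0.9] w 0.0014 t 44.3
time: 45.3
ee_pos: [0.5696, 0.2609, 0.2314]
eef_rot: [0.741, 0.671, -0.001, -0.0]
ft_force: [-0.1, -0.8, -0.1]
width: 0.0003
grip_force: 0.0
world [0.574  0.3068 0.068 ] now [0.5696 0.2609 0.2314]
tool shift units [ 0.231 -0.     0.817]
cur ang 84.29 yaw units -0.0001 yaw alt 2.0 j7 -0.6 F [-0.1 -0.8 -0.1] w 0.0003 t 45.3
```

```bash
python3 -m crank '0.23 0 0 0 -1;0 0 0.2 0 -1;0 0 0.22 0 -1;0 0 0.22 0 -1;0 0 0.17 0 -1;0 0 0 0 -1;0 0 0 0 -1'; python3 d.py 0 0.065 0.068 84.3 case
```

```text
time: 46.0
ee_pos: [0.5753, 0.3055, 0.0714]
eef_rot: [0.742, 0.67, -0.0, 0.0]
ft_force: [1.2, -0.5, 0.4]
width: 0.0008
grip_force: 0.0
world [0.554  0.1068 0.068 ] now [0.5753 0.3055 0.0714]
tool shift units [-0.999 -0.005  0.017]
cur ang 84.14 yaw units -0.0017 yaw alt 1.998 j7 -0.67 F [ 1.2 -0.5  0.4] w 0.0008 t 46.0
```

```bash
python3 -m crank '-0.05 0 0.01 0 -1;-0.1 0 0 0 -1;-0.1 0 0 0 -1;-0.1 0 0 0 -1;-0.1 0 0 0 -1;-0.1 0 0 0 -1;-0.1 0 0 0 -1;-0.1 0 0 0 -1;-0.1 0 0 0 -1;-0.08 0 0 0 -1'; python3 -m crank '-0.04 0 0 0 -1;-0.03 0 0 0 -1;-0.02 0 0 0 -1;0 0 0 0 -1;0 0 0 0 -1'; python3 d.py 0 0.058 0.068 84.3 case
```

```text
time: 47.0
ee_pos: [0.5563, 0.1194, 0.0691]
eef_rot: [0.742, 0.67, 0.001, 0.0]
ft_force: [2.0, 3.1, 0.1]
width: 0.0003
grip_force: 1.3
time: 47.5
ee_pos: [0.5539, 0.1039, 0.0681]
eef_rot: [0.742, 0.671, -0.001, -0.0]
ft_force: [0.5, 0.0, -0.5]
width: 0.0002
grip_force: 0.0
world [0.5533 0.0998 0.068 ] now [0.5539 0.1039 0.0681]
tool shift units [-0.021 -0.     0.001]
cur ang 84.26 yaw units -0.0005 yaw alt 2.0 j7 -0.35 F [ 0.5  0.  -0.5] w 0.0002 t 47.5
```

```bash
for i in 1; do python3 -m crank '-0.02 0 0 0 -1;-0.02 0 0 0 -1;0 0 0 0 -1;0 0 0 0 -1'; python3 d.py 0 0.055 0.068 84.3 case; done
```

```text
time: 47.9
ee_pos: [0.5535, 0.0953, 0.0685]
eef_rot: [0.742, 0.67, -0.0, 0.0]
ft_force: [0.3, -0.5, 0.3]
width: 0.0004
grip_force: 0.0
world [0.5531 0.0968 0.068 ] now [0.5535 0.0953 0.0685]
tool shift units [ 0.007 -0.003  0.002]
cur ang 84.21 yaw units -0.001 yaw alt 1.999 j7 -0.34 F [ 0.3 -0.5  0.3] w 0.0004 t 47.9
```

```bash
python3 -m crank '-0.015 0 0 0 -1;-0.015 0 0 0 -1;0 0 0 0 -1;0 0 0 0 -1'; python3 d.py 0 0.053 0.068 84.3 case
```

```text
time: 48.3
ee_pos: [0.5529, 0.0895, 0.0685]
eef_rot: [0.742, 0.671, -0.0, 0.0]
ft_force: [-0.1, 0.7, -1.3]
width: 0.0004
grip_force: 0.2
world [0.5529 0.0948 0.068 ] now [0.5529 0.0895 0.0685]
tool shift units [ 0.026 -0.003  0.003]
cur ang 84.22 yaw units -0.0009 yaw alt 1.999 j7 -0.33 F [-0.1  0.7 -1.3] w 0.0004 t 48.3
```

```bash
python3 -m crank '-0.015 0 0 0 -1;-0.01 0 0 0 -1;0 0 0 0 -1;0 0 0 0 -1'; python3 d.py 0 0.053 0.068 84.3 case
python3 - <<'E'
from h import *
c=grab("wrist"); cv2.imwrite("pics/w7.png",c[0])
d=grab("side"); cv2.imwrite("pics/d7.png",cv2.resize(d[0][130:290,190:400],None,fx=3,fy=3))
E
```

```text
time: 48.7
ee_pos: [0.5528, 0.0894, 0.0686]
eef_rot: [0.741, 0.672, 0.002, -0.001]
ft_force: [4.5, 14.7, -5.5]
width: 0.0002
grip_force: 7.5
world [0.5529 0.0948 0.068 ] now [0.5528 0.0894 0.0686]
tool shift units [ 0.027 -0.003  0.003]
cur ang 84.43 yaw units 0.0015 yaw alt -1.999 j7 -0.32 F [ 4.5 14.7 -5.5] w 0.0002 t 48.7
```

View pics/d7.png

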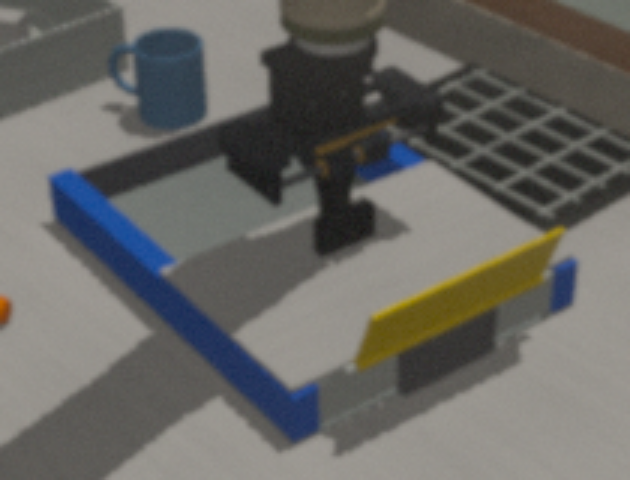

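```bash
python3 -m crank '0.1 0 0 0 -1;0 0 -0.2 0 -1;0 0 -0.25 0 -1;0 0 -0.25 0 -1;0 0 -0.1 -0.0633 -1;0 0 0 0 -1'; python3 d.py .6247 0 .222 90
```

```text
time: 49.4
ee_pos: [0.556, 0.1047, 0.2325]
eef_rot: [0.707, 0.708, 0.003, 0.002]
ft_force: [-0.6, 0.4, -0.5]
width: 0.0006
grip_force: 0.0
world [0.6247 0.     0.222 ] now [0.556  0.1047 0.2325]
tool shift units [-0.524  0.342  0.054]
cur ang 90.07 yaw units 0.0008 yaw alt -1.999 j7 -0.26 F [-0.6  0.4 -0.5] w 0.0006 t 49.4
```

```bash
python3 -m crank '-0.174 0.114 0.018 0 -1;-0.174 0.114 0.018 0 -1;-0.174 0.114 0.018 0 -1;0 0 0 0 -1;0 0 0 0 -1;0 0 0 0 -1'; python3 case.py; python3 v.py pics/w8.png
```

```text
time: 50.0
ee_pos: [0.6221, 0.0013, 0.2169]
eef_rot: [0.707, 0.707, -0.0, -0.001]
ft_force: [-0.2, 0.6, 0.4]
width: 0.0003
grip_force: 0.0
40 [0.09914257 0.99507326 0.7011649  0.04472928] [ 0.9951322  -0.09854875  0.5627265   0.13635786] -5.6556067 -5.689797
corner [0.70885235 0.12188689] origin [0.54721461 0.03745058] th -0.09900733
handle [0.55067421 0.07227918] ray [0.55223349 0.08104668 0.09      ] flap hinge [ 0.5361439  -0.07400093]
```

View pics/w8.png

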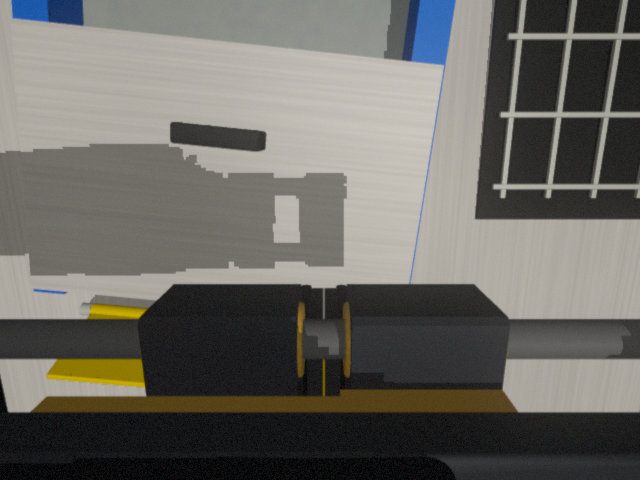

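```bash
sed -i 's/\[.5476,.0421\]/[.5472,.0375]/' d.py; python3 d.py 0 -.19 .1 84.3 case
```

```text
world [ 0.5284 -0.1516  0.1   ] now [0.6223 0.0016 0.2175]
tool shift units [-0.766 -0.47   0.587]
cur ang 90.02 yaw units 0.0635 yaw alt -1.936 j7 -0.05 F [0.3 0.6 0.5] w 0.0004 t 50.1
```

```bash
python3 -m crank '-0.19 -0.117 0 0 -1;-0.19 -0.117 0 0 -1;-0.19 -0.117 0 0 -1;-0.196 -0.12 0 0 -1;0 0 0 0.0635 -1;0 0 0.19 0 -1;0 0 0.19 0 -1;0 0 0.19 0 -1;0 0 0 0 -1;0 0 0 0 -1'; python3 d.py 0 -.1255 .105 84.3 case;  python3 d.py 0 -.103 .1 84.3 case
```

```text
time: 51.1
ee_pos: [0.5284, -0.1522, 0.1045]
eef_rot: [0.742, 0.671, -0.0, -0.0]
ft_force: [-0.4, 0.4, 0.4]
width: -0.0001
grip_force: 0.0
world [ 0.5348 -0.0874  0.105 ] now [ 0.5284 -0.1522  0.1045]
tool shift units [ 0.326 -0.001 -0.002]
cur ang 84.26 yaw units -0.0004 yaw alt 2.0 j7 0.15 F [-0.4  0.4  0.4] w -0.0001 t 51.1
world [ 0.537 -0.065  0.1  ] now [ 0.5284 -0.1522  0.1045]
tool shift units [ 0.438 -0.001  0.023]
cur ang 84.26 yaw units -0.0004 yaw alt 2.0 j7 0.15 F [-0.4  0.4  0.4] w -0.0001 t 51.1
```

```bash
python3 -m crank '0.06 0 0 0 -1;0.06 0 0 0 -1;0.06 0 0 0 -1;0.06 0 0 0 -1;0.05 0 0 0 -1;0.05 0 0 0 -1;0.05 0 0.01 0 -1;0.05 0 0.015 0 -1;0 0 0 0 -1;0 0 0 0 -1'; python3 d.py 0 -.085 .086 84.3 case;  python3 d.py 0 -.078 .063 84.3 case
```

```text
time: 52.1
ee_pos: [0.5369, -0.0648, 0.0983]
eef_rot: [0.742, 0.671, -0.0, -0.0]
ft_force: [0.1, -0.3, 0.0]
width: 0.0004
grip_force: 0.0
world [ 0.5388 -0.0471  0.086 ] now [ 0.5369 -0.0648  0.0983]
tool shift units [0.089 0.001 0.061]
cur ang 84.25 yaw units -0.0005 yaw alt 1.999 j7 -0.03 F [ 0.1 -0.3  0. ] w 0.0004 t 52.1
world [ 0.5395 -0.0401  0.063 ] now [ 0.5369 -0.0648  0.0983]
tool shift units [0.124 0.001 0.176]
cur ang 84.25 yaw units -0.0005 yaw alt 1.999 j7 -0.03 F [ 0.1 -0.3  0. ] w 0.0004 t 52.1
```

```bash
python3 -m crank '0.045 0 0.02 0 -1;0.045 0 0.035 0 -1;0.02 0 0.035 0 -1;0.015 0 0.035 0 -1;0 0 0.02 0 -1;0 0 0.015 0 -1;0 0 0 0 -1;0 0 0 0 -1'; python3 d.py 0 -.078 .063 84.3 case
python3 - <<'E'
from h import *
d=grab("side"); cv2.imwrite("pics/d9.png",cv2.resize(d[0][130:290,190:400],None,fx=3,fy=3))
E
```

```text
time: 52.9
ee_pos: [0.5395, -0.0406, 0.0666]
eef_rot: [0.742, 0.67, -0.0, -0.0]
ft_force: [1.7, 0.1, 0.6]
width: 0.0
grip_force: 0.0
world [ 0.5395 -0.0401  0.063 ] now [ 0.5395 -0.0406  0.0666]
tool shift units [ 0.002 -0.001  0.018]
cur ang 84.2 yaw units -0.0012 yaw alt 1.999 j7 -0.07 F [1.7 0.1 0.6] w 0.0 t 52.9
```

View pics/d9.png

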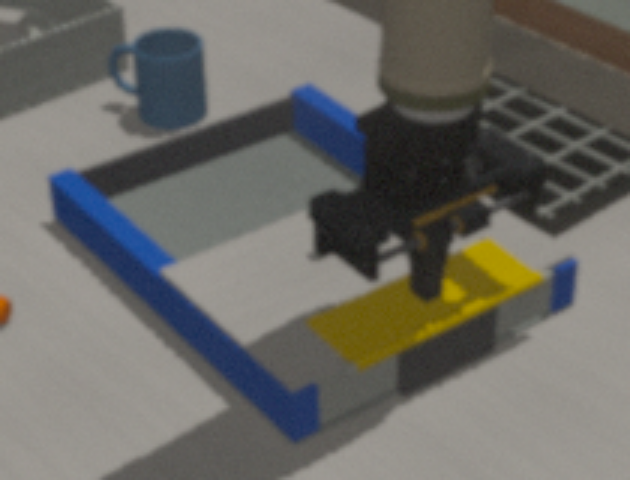

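Flap is nearly flat under the fingertips (about (430,290) in the crop). I'll press a little until there is force.

```bash
python3 -m crank '0 0 0.01 0 -1;0 0 0.01 0 -1;0 0 0.01 0 -1;0 0 0 0 -1;0 0 0 0 -1'; python3 d.py 0 -.078 .063 84.3 case
```

```text
time: 53.45
ee_pos: [0.5401, -0.0404, 0.0631]
eef_rot: [0.742, 0.67, 0.001, 0.0]
ft_force: [-11.9, 1.0, 28.4]
width: 0.0005
grip_force: 14.0
world [ 0.5395 -0.0401  0.063 ] now [ 0.5401 -0.0404  0.0631]
tool shift units [ 0.001 -0.003  0.001]
cur ang 84.19 yaw units -0.0012 yaw alt 1.999 j7 -0.07 F [-11.9   1.   28.4] w 0.0005 t 53.45
```

```bash
python3 -m crank '0 0 -0.1 0 -1;0 0 -0.2 0 -1;0 0 -0.25 0 -1;0 0 -0.25 0 -1;0.2 0 -0.2 0 -1;0.2 0 0 0 -1;0 0 0 0 -1;0 0 0 0 -1;0 0 0 0 -1;0 0 0 0 -1'
python3 - <<'E'
from h import *
d=grab("side"); cv2.imwrite("pics/d10.png",d[0])
c=grab("scene"); cv2.imwrite("pics/s10.png",c[0])
E
```

```text
time: 54.45
ee_pos: [0.5471, 0.0332, 0.2556]
eef_rot: [0.743, 0.67, -0.0, -0.0]
ft_force: [-1.3, -0.1, -0.3]
width: 0.0005
grip_force: 0.0
```

View pics/d10.png

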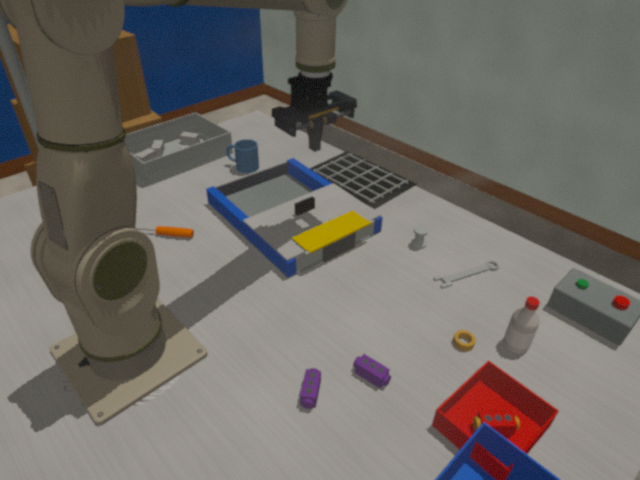

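View pics/s10.png

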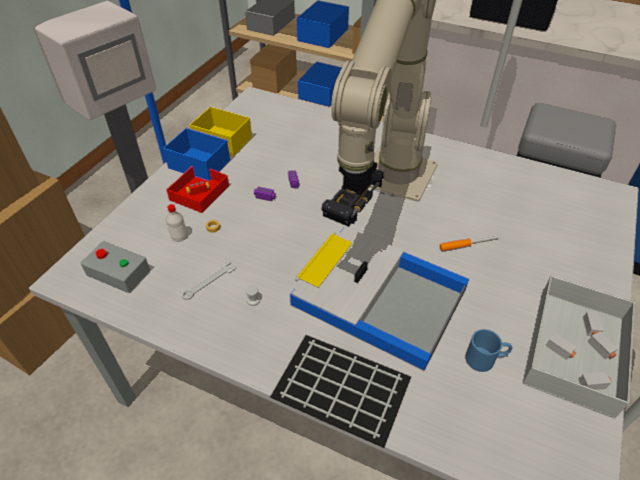

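The cover is home at (300,205) in the side view, with the flap flat at (335,230). No grey bodies are left on the bench, and everything else is where it was.

```bash
python3 -c "
from bench import workorder
print(workorder.close_job())"
```

```text
the job is handed in; nothing more can be done
None
```

All five grey valve bodies are in the compartment, the cover is fully home and the flap is flat on it; nothing else on the bench moved, and the job was handed in at about 54 s (no verdict was returned).

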